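Sort the weak card clips

TASK

Try the spring of each of the three card clips by pulling its card straight up by the orange bar. A sound clip hangs on to its card and comes up with it: set that clip, card still in it, upright in the long steel tray. Where the clip lets its card slide out, put the card into the green bowl and stand the weak clip upright in the red tray; leave everything else where it is.

Things in the scene. Friction and masses are not known exactly. Their poses are not given: they have to be found in the camera images.
- clip_a_mid (a point): loose sprung card clip A on a round steel foot (56 mm across, 20 mm high), about 0.45 kg. Point: on the foot's vertical axis, 39 mm above its underside; z up, x the way the jaws close. Blue fixed jaw: block 13 mm (x = -15 to -2 mm) by 26 mm (y), 20 to 58 mm above the underside; without its card the clip can be lifted by pinching this block across its 26 mm (along y)
- clip_a_jaw: steel jaw A with pad, 20 mm wide, top 59 mm above the clip's underside; origin on its pivot. It presses on the card with about 1 N if weak (card slides out at 1 to 3 N, less than the clip's weight), over 15 N if sound (clip hangs from the lifted card; jerky carrying can turn it askew). All clips look alike and stand in any order; not all are weak, not all are sound
- card_a_grip (a point): centre of the orange grip bar along the top of the card that starts in clip A: bar 10 mm thick (x), 36 mm long (y), 12 mm high, 94 mm above the clip's underside at the start. Below it is a stiff white plate 4 mm thick, 46 mm wide (y), whose lower edge lies 60 mm below this point; 25 g
- card_a: the same card A; origin at the middle of its lower edge, z towards the bar
- clip_b_mid (a point): loose sprung card clip B on a round steel foot (56 mm across, 20 mm high), about 0.45 kg. Point: on the foot's vertical axis, 39 mm above its underside; z up, x the way the jaws close. Blue fixed jaw: block 13 mm (x = -15 to -2 mm) by 26 mm (y), 20 to 58 mm above the underside; without its card the clip can be lifted by pinching this block across its 26 mm (along y)
- clip_b_jaw: steel jaw B with pad, 20 mm wide, top 59 mm above the clip's underside; origin on its pivot. It presses on the card with about 1 N if weak (card slides out at 1 to 3 N, less than the clip's weight), over 15 N if sound (clip hangs from the lifted card; jerky carrying can turn it askew). All clips look alike and stand in any order; not all are weak, not all are sound
- card_b_grip (a point): centre of the orange grip bar along the top of the card that starts in clip B: bar 10 mm thick (x), 36 mm long (y), 12 mm high, 94 mm above the clip's underside at the start. Below it is a stiff white plate 4 mm thick, 46 mm wide (y), whose lower edge lies 60 mm below this point; 25 g
- card_b: the same card B; origin at the middle of its lower edge, z towards the bar
- clip_c_mid (a point): loose sprung card clip C on a round steel foot (56 mm across, 20 mm high), about 0.45 kg. Point: on the foot's vertical axis, 39 mm above its underside; z up, x the way the jaws close. Blue fixed jaw: block 13 mm (x = -15 to -2 mm) by 26 mm (y), 20 to 58 mm above the underside; without its card the clip can be lifted by pinching this block across its 26 mm (along y)
- clip_c_jaw: steel jaw C with pad, 20 mm wide, top 59 mm above the clip's underside; origin on its pivot. It presses on the card with about 1 N if weak (card slides out at 1 to 3 N, less than the clip's weight), over 15 N if sound (clip hangs from the lifted card; jerky carrying can turn it askew). All clips look alike and stand in any order; not all are weak, not all are sound
- card_c_grip (a point): centre of the orange grip bar along the top of the card that starts in clip C: bar 10 mm thick (x), 36 mm long (y), 12 mm high, 94 mm above the clip's underside at the start. Below it is a stiff white plate 4 mm thick, 46 mm wide (y), whose lower edge lies 60 mm below this point; 25 g
- card_c: the same card C; origin at the middle of its lower edge, z towards the bar
- steel_tray: long shallow stainless tray, fixed, for the sound clips; 338 mm (x) by 113 mm (y), rim 14 mm high; flat floor 2 mm above the worktop, 310 by 84 mm; origin at the centre of its underside
- red_tray: red reject tray, fixed, for the weak clips; 220 mm (x) by 115 mm (y), rim 14 mm high, walls and floor 4 mm thick; origin at the centre of its underside
- green_bowl: green mixing bowl, fixed, for the cards that came out; 116 mm across at the rim, 70 mm high, about 50 mm wide inside at its floor (6 mm up) and 100 mm at the rim; origin at the centre of its underside
- dropper: brown dropper bottle with a black teat, 33 mm across, 102 mm high, upright; origin at the centre of its underside; leave it alone
- rose_bottle: clear squeeze bottle with a white nozzle, 58 mm across, 190 mm high, upright; origin at the centre of its underside; leave it alone
- rinse_bottle: green bottle with a red nozzle, 72 mm across, 235 mm high, upright; origin at the centre of its underside; leave it alone
- masking_tape: roll of masking tape lying flat, 103 mm across, 25 mm high; origin at the centre of its underside; leave it alone
- marker: blue and white marker pen lying down, 135 mm long, 17 mm thick; leave it alone
- instrument_cassette: closed perforated steel cassette lying flat, 91 x 185 x 28 mm (its y axis is the long way); origin at the centre of its underside; leave it alone
Mind the look-alikes: they are no part of the job. What is shaped like the part that bears clip_a_mid but yellow is not meant. What is shaped like the card_b but yellow is not meant.

How it is judged:
At the end, for the whole second after the job is handed in: All at rest. Each clip upright (0.12 rad) and either in the steel tray (axis within 145 x 35 mm of its centre), bar within 11 mm of its first height, jaw pressing the card over 5 N; or in the red tray (within 95 x 45 mm), its card's bar within 60 mm of the bowl's axis and below 105 mm (((x of clip_a_mid in the frame of steel_tray between -0.145 and 0.145 m and y of clip_a_mid in the frame of steel_tray between -0.035 and 0.035 m and height (world z) of clip_a_mid below 0.052 m and angle between clip_a_mid's own z axis and vertical below 0.12 rad and z of card_a_grip in the frame of clip_a_mid between 0.045 and 0.067 m and horizontal distance between card_a_grip and clip_a_mid below 0.02 m and contact force between clip_a_jaw and card_a above 5 N) or (x of clip_a_mid in the frame of red_tray between -0.095 and 0.095 m and y of clip_a_mid in the frame of red_tray between -0.045 and 0.045 m and height (world z) of clip_a_mid below 0.052 m and angle between clip_a_mid's own z axis and vertical below 0.12 rad and horizontal distance between card_a_grip and green_bowl below 0.06 m and height (world z) of card_a_grip below 0.105 m)) and linear speed of each of card_a, clip_a_jaw, card_b, clip_b_jaw, card_c, clip_c_jaw below 0.02 m/s and ((x of clip_b_mid in the frame of steel_tray between -0.145 and 0.145 m and y of clip_b_mid in the frame of steel_tray between -0.035 and 0.035 m and height (world z) of clip_b_mid below 0.052 m and angle between clip_b_mid's own z axis and vertical below 0.12 rad and z of card_b_grip in the frame of clip_b_mid between 0.045 and 0.067 m and horizontal distance between card_b_grip and clip_b_mid below 0.02 m and contact force between clip_b_jaw and card_b above 5 N) or (x of clip_b_mid in the frame of red_tray between -0.095 and 0.095 m and y of clip_b_mid in the frame of red_tray between -0.045 and 0.045 m and height (world z) of clip_b_mid below 0.052 m and angle between clip_b_mid's own z axis and vertical below 0.12 rad and horizontal distance between card_b_grip and green_bowl below 0.06 m and height (world z) of card_b_grip below 0.105 m)) and ((x of clip_c_mid in the frame of steel_tray between -0.145 and 0.145 m and y of clip_c_mid in the frame of steel_tray between -0.035 and 0.035 m and height (world z) of clip_c_mid below 0.052 m and angle between clip_c_mid's own z axis and vertical below 0.12 rad and z of card_c_grip in the frame of clip_c_mid between 0.045 and 0.067 m and horizontal distance between card_c_grip and clip_c_mid below 0.02 m and contact force between clip_c_jaw and card_c above 5 N) or (x of clip_c_mid in the frame of red_tray between -0.095 and 0.095 m and y of clip_c_mid in the frame of red_tray between -0.045 and 0.045 m and height (world z) of clip_c_mid below 0.052 m and angle between clip_c_mid's own z axis and vertical below 0.12 rad and horizontal distance between card_c_grip and green_bowl below 0.06 m and height (world z) of card_c_grip below 0.105 m))); the robot touches nothing.
It fails at once if a bystander (bottle, dropper, tape, marker or cassette) is moved more than 30 mm (distance of any of dropper, rose_bottle, rinse_bottle, masking_tape, marker, instrument_cassette from where it was at the start of the episode above 0.03 m).
It also fails if it takes over 72 s, if anything falls off the work surface, if the arm or the gripper's body presses on something with over 40 N, if the wrist force passes 120 N, or if a joint passes its speed limit or range.

ROBOT

A 6-joint arm with a two-finger parallel gripper is mounted at the origin on a cart in front of the work surface, level with it; the furniture and walls round the work are solid. World frame = base frame: x ahead of the robot, y to its left, z up, the work surface at z = 0. Lengths are in m, angles in rad, forces in N, time in s.
With the tool pointing down it reaches from about 0.35 to 0.725 m from the base axis. Payload 4.3 kg.
Tool frame: the origin (TCP) lies at the very end of the fingers, on their centre line; the grasp point (between the pads) lies 19 mm behind it; z points along the fingers, y is the line along which they close (so a half turn about z gives the same grasp; the last joint's range is limited). The gripper opens to 85 mm and grips with 20 to 120 N. Pads are 22 mm wide; open, the fingers measure 114 mm over their backs; the gripper's body (76 mm by 85 mm) begins 54 mm behind the grasp point. The pads swing forward as they close: fully open they stand 13 mm farther back than shut.
Start: joints at [-1.415, 0.377, 0.081, 1.274, 0, 1.46], TCP at [0.151, -0.555, 0.231] pointing down, gripper open.
Joint ranges: [-2.72, 2.72], [-0.84, 1.66], [-1.02, 1.22], [-1.77, 2.12], [-1.37, 1.28], [-3.14, 3.14]. Speed limits (rad/s): [2.57, 2.57, 3.14, 3.14, 3.14, 3.14].

INTERFACE

Orientations are given as a 3x3 rotation matrix whose columns are the frame's x, y, z axes.
In Python, from station import manip gives the robot as it stands.
- The arm moves only by the tool play_rows, never from a script. Its arguments are lists of equal length, an entry for each row: "linear": the shift along the tool's x, y, z in cm, a list of three; "twist": the turn about the tool's z in degrees; "jaw": the finger opening in cm, from 0 to 8.54. In form: {"linear": [[x, y, z], ...], "twist": [twist, ...], "jaw": [jaw, ...]}. A call has 1 to 10 rows; each row is the pose to reach, as a shift and turn from the pose commanded when the call began, along the tool's axes at that moment; what a row does not reach only later rows make up. A row lasts 1/10 s, in which the tool goes at most 50 mm and 8.59 degrees, less where a joint would pass 70% of its speed; a pose out of reach is approached as far as the arm can. A call with a gripper value outside its range is refused whole. The fingers move at their own pace and stop on an object; the grip force is fixed at half the most. Time passes only in rows, so rows that repeat a pose let the fingers close. It gives the time, the measured TCP pose, the force, the opening and the grip force at its end, in the units of the state.
- manip.get_state(): the state, without advancing time (a new reading comes with each control period).
- manip.grab_frame(name): name is "side" or "top"; returns the picture (400x640x3 uint8, red, green, blue); there is no depth.
- manip.calibration(name): a dict with "K" (3x3 intrinsics, pixels), "rvec" (rotation vector, rad) and "tvec" (3), from world to camera coordinates, as OpenCV has them. Camera axes: x right, y down, z forward; pixel columns grow to the right and rows downward; lengths in m; the calibration is good to about 2 mm. A picture is of the moment at which its call begins. calibration takes no time and is no camera call.
- manip.hand_in(): hands the job in; it is judged then, once.
The state is a dict: "t": time; "joint_pos": joint angles; "qd": joint speeds; "joint_efforts": joint torques, N m; "tool_pos": TCP position; "eef_rot": TCP orientation; "contact_force": force on the tool from outside, world axes, zero at the start; "torque": the same for the moment, N m; "finger_gap": finger opening in m; "finger_force": force on a finger pad.
Only numpy, scipy, OpenCV 4.12 (cv2) and the standard library are available. Lean on these libraries where they do the work, as an engineer would, in place of code of your own. Each camera call takes 0.05 s, during which the arm holds its last target. There are 200 camera calls.

## Working session

There is one attempt and no reset: what is moved stays moved. The work goes in short steps, Python scripts to look and compute and a tool call to move; the robot and the scene stay as the last step left them, time stands still between calls to the robot, and variables do not carry over. Pictures are saved under pics/ and viewed, at most 14 in all, crops included, and the job is handed in when it is done.

Besides the shell and the picture viewer there is one more tool, called after "Request:" as name(argument=value, ...) on one line, values as JSON. play_rows: Moves the arm, as the interface text tells. Its arguments: {"type":"object","properties":{"linear":{"type":"array"},"twist":{"type":"array"},"jaw":{"type":"array"}},"required":["linear","twist","jaw"]}

```bash
mkdir -p pics
cat > h.py <<'E'
from station import manip
import numpy as np, cv2
def cal(n):
    c=manip.calibration(n); R=cv2.Rodrigues(np.array(c["rvec"],float))[0]
    return np.array(c["K"],float),R,np.array(c["tvec"],float).ravel()
def ray(n,u,v):
    K,R,t=cal(n); return -R.T@t, R.T@np.linalg.solve(K,[u,v,1])
def onz(n,u,v,z):
    o,d=ray(n,u,v); return o+d*(z-o[2])/d[2]
def proj(n,p):
    K,R,t=cal(n); q=K@(R@np.array(p)+t); return q[:2]/q[2]
def save(n,f):
    im=manip.grab_frame(n); cv2.imwrite(f,im[:,:,::-1]); np.save(f[:-4]+".npy",im); return im
E
python3 - <<'E'
from h import *
for n in("top","side"):
    im=save(n,f"pics/{n}0.png"); K,R,t=cal(n); print(n,K[0,0],(-R.T@t).round(3),R.round(2).tolist())
    hsv=cv2.cvtColor(im,cv2.COLOR_RGB2HSV)
    for nm,lo,hi in(("orange",(5,150,120),(20,255,255)),("blue",(100,120,50),(125,255,255)),("green",(40,90,40),(85,255,255)),("red",(172,120,60),(180,255,255))):
        m=cv2.inRange(hsv,lo,hi); k,l,s,c=cv2.connectedComponentsWithStats(m)
        for i in range(1,k):
            if s[i,4]>25: print(nm,s[i].tolist(),c[i].round(1))
s=manip.get_state(); print(s["tool_pos"],np.array(s["eef_rot"]).round(3).tolist(),s["finger_gap"],s["t"])
E
```

```text
top 390.52814040539334 [ 0.38  -0.173  1.227] [[0.03, -1.0, -0.0], [-0.99, -0.03, -0.17], [0.17, 0.01, -0.99]]
orange [255, 166, 11, 3, 29] [260.  167.1]
blue [259, 171, 8, 5, 34] [262.6 173. ]
green [602, 193, 38, 35, 1009] [621.  210.1]
green [226, 199, 35, 36, 956] [243.3 216.7]
side 446.730038971789 [0.063 0.667 0.864] [[-0.85, -0.52, 0.01], [-0.32, 0.52, -0.79], [0.41, -0.68, -0.61]]
orange [296, 207, 12, 4, 44] [301.2 208.5]
orange [256, 231, 9, 9, 41] [259.9 235.1]
orange [338, 234, 11, 8, 49] [342.8 237.3]
blue [114, 160, 15, 16, 183] [121.2 167.7]
blue [121, 180, 14, 15, 165] [127.5 187.1]
blue [298, 220, 8, 11, 81] [301.6 225. ]
blue [260, 244, 8, 15, 78] [263.7 251.9]
blue [339, 248, 9, 14, 91] [343.4 254.8]
blue [357, 267, 12, 10, 46] [362.7 271.3]
blue [225, 268, 11, 12, 96] [230.2 273.7]
blue [180, 294, 7, 8, 26] [183.1 297.1]
blue [184, 306, 6, 7, 29] [186.6 309. ]
blue [187, 317, 6, 8, 28] [189.6 320.6]
green [431, 96, 21, 21, 312] [440.1 105.7]
green [275, 260, 45, 43, 1422] [297.2 280.3]
red [266, 147, 5, 13, 32] [268.3 153.5]
[ 0.15096323 -0.55420804  0.23043936] [[0.965, 0.263, -0.0], [0.263, -0.965, 0.002], [0.0, -0.002, -1.0]] 0.08532138032285182 0.1
```

View pics/top0.png

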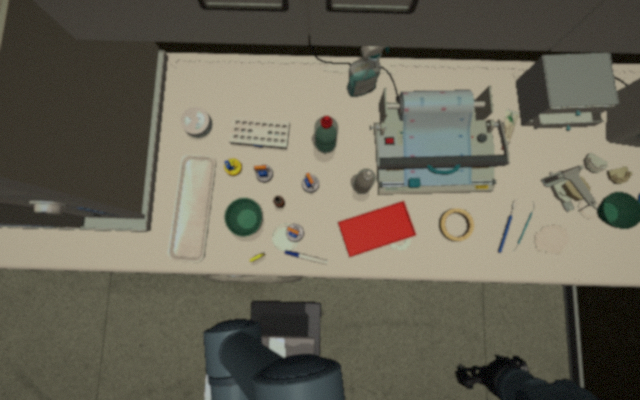

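View pics/side0.png

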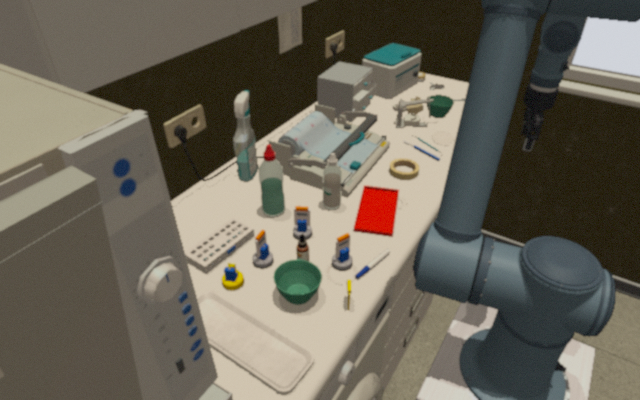

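The top view shows clips at about (263,172), (311,182) and (295,231). The dropper is at (279,201), the bowl at (244,217), the steel tray at (193,208), the red tray at (377,229) and the marker at (305,257). I'll zoom in and measure.

Run:
```python
from h import *
t=np.load("pics/top0.npy")[150:250,165:325]; s=np.load("pics/side0.npy")[195:295,220:380]
a=cv2.resize(t,None,fx=5,fy=3*5/3,interpolation=cv2.INTER_CUBIC); b=cv2.resize(s,None,fx=5,fy=5,interpolation=cv2.INTER_CUBIC)
cv2.imwrite("pics/tc.png",a[:,:,::-1]); cv2.imwrite("pics/sc.png",b[:,:,::-1])
# orange bars: top + side ray triangulation
for n in("top","side"):
    hsv=cv2.cvtColor(np.load(f"pics/{n}0.npy"),cv2.COLOR_RGB2HSV)
    m=cv2.inRange(hsv,(4,110,90),(19,255,255)); k,l,st,c=cv2.connectedComponentsWithStats(m)
    for i in range(1,k):
        if st[i,4]>14 and (150<c[i][1]<250):
            ys,xs=np.where(l==i); P=np.array([onz(n,x,y,.094)[:2] for x,y in zip(xs,ys)])
            w,v=np.linalg.eigh(np.cov(P.T)); print(n,st[i].tolist(),c[i].round(1),P.mean(0).round(3),"long axis deg",np.degrees(np.arctan2(v[1,1],v[0,1])).round(0),np.sqrt(w).round(4))
for nm,u,v,z in(("steel",193,208,.01),("red",377,229,.01),("bowl",244,217,.07),("dropper",279,201,.1),("rinse",326,122,.23),("rose",364,181,.19),("yel",257,257,.05),("markerL",285,252,.01),("markerR",326,262,.01)): print(nm,onz("top",u,v,z).round(3))
```

```text
top [254, 165, 12, 5, 46] [259.7 167.2] [0.648 0.017] long axis deg 98.0 [0.0035 0.0098]
top [306, 173, 7, 11, 38] [309.1 177.8] [ 0.62  -0.132] long axis deg -152.0 [0.003  0.0094]
top [346, 214, 17, 6, 18] [353.7 216.8] [ 0.508 -0.265] long axis deg 110.0 [0.0009 0.0156]
top [288, 227, 11, 7, 37] [292.7 230.2] [ 0.464 -0.089] long axis deg 66.0 [0.0027 0.0094]
side [394, 160, 22, 10, 78] [404.6 163.3] [ 0.471 -0.5  ] long axis deg -161.0 [0.0101 0.0188]
side [363, 186, 23, 7, 32] [371.6 187.7] [ 0.5   -0.324] long axis deg -144.0 [0.0075 0.0209]
side [296, 206, 12, 6, 54] [301.4 208.4] [ 0.621 -0.132] long axis deg -161.0 [0.0058 0.0101]
side [256, 230, 9, 11, 57] [260.2 235.1] [0.649 0.016] long axis deg 105.0 [0.0044 0.0106]
side [337, 233, 12, 9, 64] [342.8 237.3] [ 0.464 -0.089] long axis deg 75.0 [0.005  0.0105]
side [297, 246, 11, 5, 33] [302.5 248.4] [0.529 0.   ] long axis deg -150.0 [0.0041 0.0077]
steel [0.531 0.233 0.01 ]
red [ 0.481 -0.345  0.01 ]
bowl [0.501 0.059 0.07 ]
dropper [ 0.547 -0.046  0.1  ]
rinse [ 0.745 -0.177  0.23 ]
rose [ 0.595 -0.284  0.19 ]
yel [0.384 0.017 0.05 ]
markerL [ 0.402 -0.062  0.01 ]
markerR [ 0.375 -0.189  0.01 ]
```

View pics/tc.png

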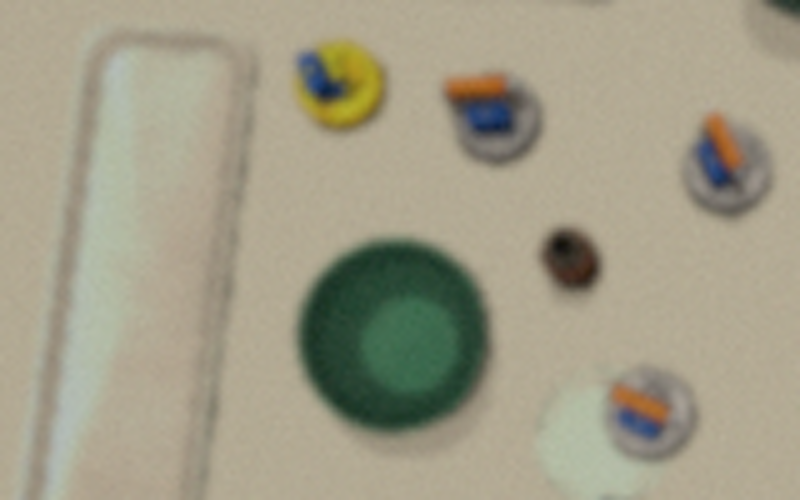

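View pics/sc.png

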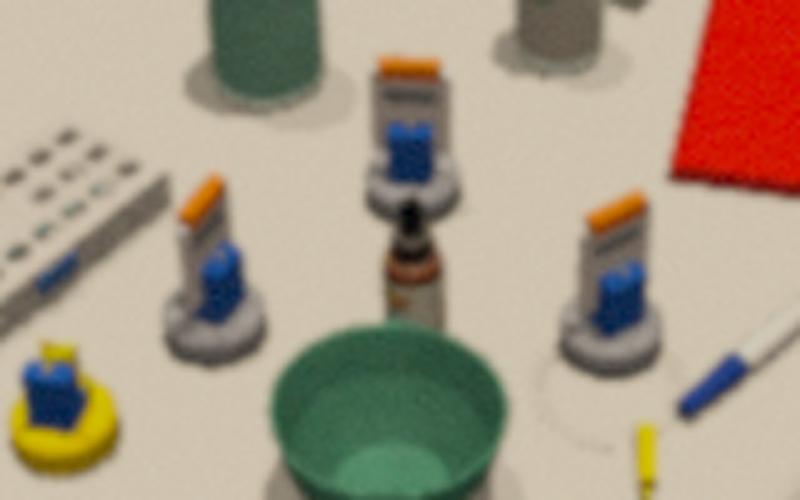

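The crops show P1's bar near (0.648, 0.017), P2's near (0.620, -0.132) and P3's near (0.464, -0.089). Both views agree to about 1 mm. Blue jaws sit on the robot and left side of each bar. Next come the trays and the first move.

```bash
cat >> h.py <<'E'
def plan(x,y,z,yaw,gap=None):
    "shift (cm, current tool axes) and twist (deg) to reach world TCP and tool-x yaw (deg)"
    s=manip.get_state(); R=np.array(s["eef_rot"]); p=np.array(s["tool_pos"])
    y0=np.degrees(np.arctan2(R[1,0],R[0,0])); d=(yaw-y0+180)%360-180
    print("pos",p.round(4),"yaw",y0.round(1),"q6",np.degrees(s["joint_pos"][5]).round(),"-> lin",(R.T@(np.array([x,y,z])-p)*100).round(2).tolist(),"twist",round(-d,1),"endyaw",yaw)
E
python3 - <<'E'
from h import *
im=np.load("pics/top0.npy"); hsv=cv2.cvtColor(im,cv2.COLOR_RGB2HSV)
m=cv2.inRange(hsv,(0,190,110),(4,255,255))|cv2.inRange(hsv,(176,190,110),(180,255,255))
k,l,s,c=cv2.connectedComponentsWithStats(m); i=1+np.argmax(s[1:,4])
def rect(px,z):
    P=np.array([onz("top",u,v,z)[:2] for u,v in px],np.float32); r=cv2.minAreaRect(P); b=cv2.boxPoints(r); e=b[1]-b[0],b[2]-b[1]; e=max(e,key=np.linalg.norm)
    print(np.round(r[0],3),np.round(r[1],3),"long axis",np.degrees(np.arctan2(e[1],e[0])).round(1))
rect(np.argwhere(l==i)[:,::-1],.012)
# steel tray outline corners from crop: top-left, top-right; bottom from full picture
rect([(183,157),(216,157),(204,260),(170,258)],.014)
plan(.464,-.089,.16,68); plan(.464,-.089,.16,-112)
E
```

```text
[ 0.483 -0.342] [0.105 0.21 ] long axis -70.3
[0.536 0.231] [0.106 0.327] long axis -2.3
pos [ 0.151  -0.5542  0.2304] yaw 15.2 q6 84.0 -> lin [42.42, -36.65, 7.12] twist -52.8 endyaw 68
pos [ 0.151  -0.5542  0.2304] yaw 15.2 q6 84.0 -> lin [42.42, -36.65, 7.12] twist 127.2 endyaw -112
```

Request:
play_rows(linear=[[42.4,-36.7,5],[42.4,-36.7,5],[42.4,-36.7,5],[42.4,-36.7,5],[42.4,-36.7,5],[42.4,-36.7,5],[42.4,-36.7,5],[42.4,-36.7,5],[42.4,-36.7,5],[42.4,-36.7,5]], twist=[-52.8,-52.8,-52.8,-52.8,-52.8,-52.8,-52.8,-52.8,-52.8,-52.8], jaw=[5,5,5,5,5,5,5,5,5,5])

```text
t: 1.1
tool_pos: [0.4293, -0.1395, 0.1866]
eef_rot: [[0.374, 0.927, -0.0], [0.927, -0.374, -0.0], [-0.0, -0.0, -1.0]]
contact_force: [1.0, -0.6, 0.2]
finger_gap: 0.0497
finger_force: 0.0
```

```bash
python3 -c "
from h import *
plan(.464,-.089,.075,68)"
```

```text
pos [ 0.4293 -0.1395  0.1866] yaw 68.0 q6 86.0 -> lin [5.98, 1.33, 11.16] twist 0.0 endyaw 68
```

Request:
play_rows(linear=[[4,0.9,3],[6,1.3,5],[6,1.3,6],[6,1.3,8],[6,1.3,9.5],[6,1.3,11.1],[6,1.3,11.1],[6,1.3,11.1],[6,1.3,11.1]], twist=[0,0,0,0,0,0,0,0,0], jaw=[4,4,4,4,4,4,4,4,4])

```text
t: 2.0
tool_pos: [0.4638, -0.0914, 0.0768]
eef_rot: [[0.375, 0.927, 0.001], [0.927, -0.375, -0.001], [-0.0, 0.001, -1.0]]
contact_force: [0.2, -0.4, -0.4]
finger_gap: 0.0398
finger_force: 0.0
```

```bash
python3 -c "
from h import *
plan(.464,-.089,.075,68)
a=save('top','pics/t1.png')[190:290,240:340];b=save('side','pics/s1.png')[180:280,290:390]
cv2.imwrite('pics/g1.png',cv2.resize(np.hstack([a,b]),None,fx=4,fy=4,interpolation=cv2.INTER_CUBIC)[:,:,::-1])"
```

```text
pos [ 0.4638 -0.0914  0.0768] yaw 68.0 q6 93.0 -> lin [0.23, -0.07, 0.18] twist -0.0 endyaw 68
```

View pics/g1.png

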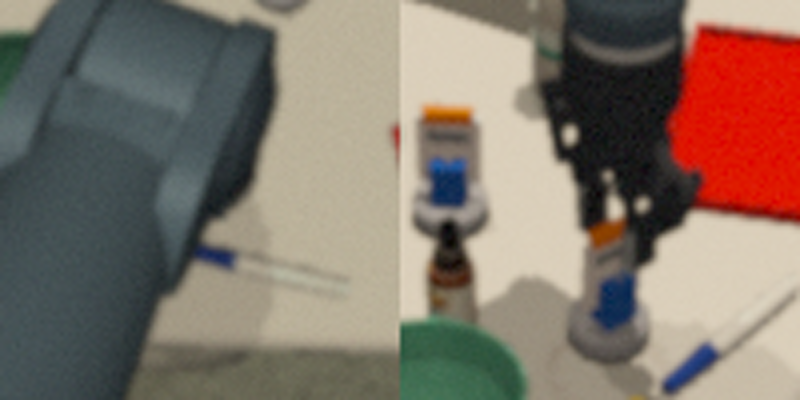

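The side view shows the fingers straddling the bar of clip P3. I'll close and start lifting.

Request:
play_rows(linear=[[0.2,0,0.2],[0.2,0,0.2],[0.2,0,0.2],[0.2,0,0.2],[0.2,0,0.2],[0.2,0,0],[0.2,0,-0.6],[0.2,0,-1.4],[0.2,0,-2.2],[0.2,0,-3]], twist=[0,0,0,0,0,0,0,0,0,0], jaw=[0.6,0.6,0.6,0.6,0.6,0.6,0.6,0.6,0.6,0.6])

```text
t: 3.1
tool_pos: [0.4639, -0.0888, 0.1069]
eef_rot: [[0.374, 0.927, 0.0], [0.927, -0.374, -0.0], [-0.0, 0.0, -1.0]]
contact_force: [0.5, -0.2, -0.5]
finger_gap: 0.0089
finger_force: 58.6
```

Request:
play_rows(linear=[[0,0,-0.8],[0,0,-1.6],[0,0,-2.4],[0,0,-3.2],[0,0,-4],[0,0,-4.8],[0,0,-5.4],[0,0,-5.8],[0,0,-6],[0,0,-6]], twist=[0,0,0,0,0,0,0,0,0,0], jaw=[0.6,0.6,0.6,0.6,0.6,0.6,0.6,0.6,0.6,0.6])

```text
t: 4.1
tool_pos: [0.4641, -0.0888, 0.166]
eef_rot: [[0.374, 0.927, 0.0], [0.927, -0.374, -0.0], [-0.0, 0.0, -1.0]]
contact_force: [-0.1, 0.3, -1.0]
finger_gap: 0.009
finger_force: 58.6
```

```bash
python3 -c "
from h import *
plan(.54,.23,.165,68);plan(.501,.059,.165,68)
a=save('top','pics/t2.png')[190:290,240:340];b=save('side','pics/s2.png')[170:270,280:380]
cv2.imwrite('pics/g2.png',cv2.resize(np.hstack([a,b]),None,fx=4,fy=4,interpolation=cv2.INTER_CUBIC)[:,:,::-1])"
```

```text
pos [ 0.4641 -0.0888  0.166 ] yaw 68.0 q6 93.0 -> lin [32.41, -4.89, 0.1] twist 0.0 endyaw 68
pos [ 0.4641 -0.0888  0.166 ] yaw 68.0 q6 93.0 -> lin [15.09, -2.11, 0.1] twist 0.0 endyaw 68
```

View pics/g2.png

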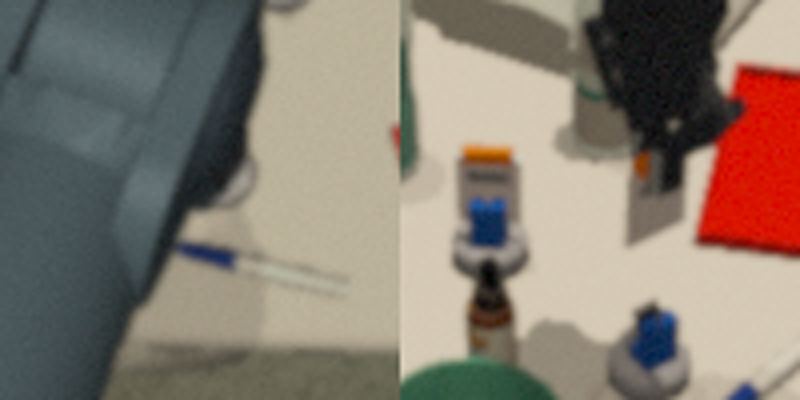

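Clip P3 is weak: the card came out (side crop at about (655,190)) and the clip stayed put. The card goes to the bowl.

Request:
play_rows(linear=[[3,-0.3,0],[7,-0.6,0],[11,-1,0],[14,-1.3,0],[15.1,-1.3,0],[15.1,-1.3,2],[15.1,-1.3,5],[15.1,-1.3,8],[15.1,-1.3,9.5],[15.1,-1.3,9.9]], twist=[0,0,0,0,0,0,0,0,0,0], jaw=[0.6,0.6,0.6,0.6,0.6,0.6,0.6,0.6,0.6,0.6])

```text
t: 5.2
tool_pos: [0.5061, 0.0554, 0.0645]
eef_rot: [[0.375, 0.927, -0.005], [0.927, -0.375, -0.0], [-0.002, -0.004, -1.0]]
contact_force: [-0.2, -0.4, -0.0]
finger_gap: 0.009
finger_force: 58.6
```

Request:
play_rows(linear=[[0,0,0.2],[0,0,0.2],[0,0,0.2],[0,0,0.2],[0,0,0],[0,0,-3],[0,0,-7],[0,0,-10],[0,0,-10]], twist=[0,0,0,0,0,0,0,0,0], jaw=[0.6,0.6,2.4,2.4,2.4,2.4,2.4,4,4])

```text
t: 6.1
tool_pos: [0.512, 0.0561, 0.172]
eef_rot: [[0.374, 0.927, 0.01], [0.927, -0.374, -0.0], [0.003, 0.009, -1.0]]
contact_force: [0.9, -0.4, -0.9]
finger_gap: 0.0401
finger_force: 0.0
```

```bash
python3 -c "
from h import *
im=save('top','pics/t3.png')
im=save('side','pics/s3.png')
cv2.imwrite('pics/g3.png',cv2.resize(im[190:320,220:390],None,fx=4,fy=4,interpolation=cv2.INTER_CUBIC)[:,:,::-1])
a=np.radians(68); c=np.array([.464,-.089])
for nm,s in(('x+',1),('x-',-1)):
  X=np.array([np.sin(a),-np.cos(a)])*s; print(nm,X, c-.0085*X)
hsv=cv2.cvtColor(im,cv2.COLOR_RGB2HSV); m=cv2.inRange(hsv,(100,120,50),(125,255,255)); k,l,s,cc=cv2.connectedComponentsWithStats(m)
for i in range(1,k):
  if s[i,4]>50: print(s[i],cc[i],onz('side',*cc[i],.045))
plan(.456,-.086,.1,158);plan(.456,-.086,.1,-22)
"
```

```text
x+ [ 0.92718385 -0.37460659] [ 0.45611894 -0.08581584]
x- [-0.92718385  0.37460659] [ 0.47188106 -0.09218416]
[114 160  15  16 186] [121.27419355 167.65591398] [ 1.28536684 -0.04793088  0.045     ]
[121 180  14  15 161] [127.46583851 187.08695652] [1.17764903 0.01534167 0.045     ]
[260 244   8  15  80] [263.7875 251.8875] [0.63786677 0.02216094 0.045     ]
[338 249  10  13  96] [343.09375    254.67708333] [ 0.45581184 -0.07853619  0.045     ]
[225 268  11  12  96] [230.14583333 273.65625   ] [0.66128999 0.12791579 0.045     ]
pos [0.5093 0.0561 0.1679] yaw 68.0 q6 111.0 -> lin [-15.18, 0.36, 6.77] twist -90.0 endyaw 158
pos [0.5093 0.0561 0.1679] yaw 68.0 q6 111.0 -> lin [-15.18, 0.36, 6.77] twist 90.0 endyaw -22
```

View pics/g3.png

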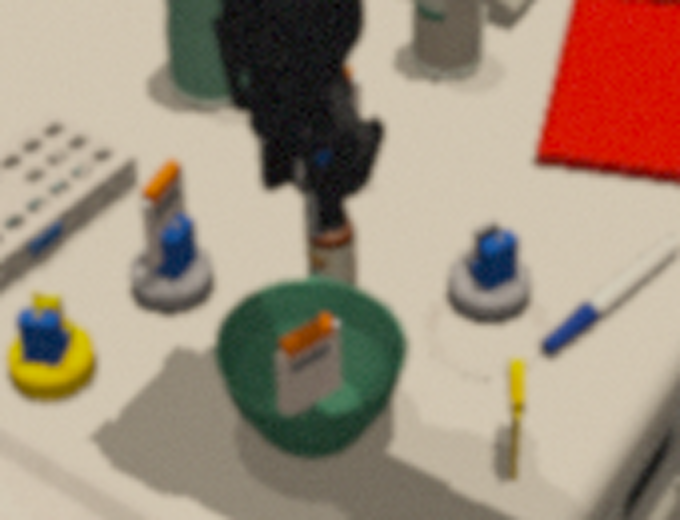

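The card rests in the bowl (crop, about (308,365)). Weak clip P3 is standing, with its blue block on the base side.

Request:
play_rows(linear=[[-3,0,0],[-7,0,0],[-11,0.2,0],[-14,0.4,0],[-15.1,0.4,0],[-15.1,0.4,1],[-15.1,0.4,2],[-15.1,0.4,4],[-15.1,0.4,6],[-15.1,0.4,6]], twist=[-90,-90,-90,-90,-90,-90,-90,-90,-90,-90], jaw=[5,5,5,5,5,5,5,5,5,5])

```text
t: 7.2
tool_pos: [0.452, -0.0843, 0.1028]
eef_rot: [[-0.893, 0.449, -0.008], [0.449, 0.893, 0.002], [0.008, -0.001, -1.0]]
contact_force: [-0.0, 0.7, -0.3]
finger_gap: 0.05
finger_force: 0.0
```

```bash
python3 -c "
from h import *
plan(.456,-.0855,.029,158)"
```

```text
pos [ 0.452  -0.0843  0.1028] yaw 153.3 q6 8.0 -> lin [-0.47, 0.08, 7.38] twist -4.7 endyaw 158
```

Request:
play_rows(linear=[[-0.3,0,0.5],[-0.3,0,2],[-0.3,0,4],[-0.3,0,5.5],[-0.3,0,6.8],[-0.3,0,7.3],[-0.3,0,7.3],[-0.3,0,7.3]], twist=[-4,-4,-4,-4,-4,-4,-4,-4], jaw=[5,5,5,5,5,5,5,5])

```text
t: 8.0
tool_pos: [0.4581, -0.0867, 0.0338]
eef_rot: [[-0.92, 0.391, -0.0], [0.391, 0.92, 0.0], [0.0, -0.0, -1.0]]
contact_force: [0.8, -0.5, -0.8]
finger_gap: 0.0497
finger_force: 0.0
```

```bash
python3 -c "
from h import *
plan(.456,-.0855,.029,158); print(manip.get_state()['contact_force'])"
```

```text
pos [ 0.4581 -0.0867  0.0338] yaw 157.0 q6 5.0 -> lin [0.24, 0.03, 0.48] twist -1.0 endyaw 158
[ 0.75579923 -0.50899749 -0.83781406]
```

Request:
play_rows(linear=[[0.2,0,0.3],[0.2,0,0.4],[0.2,0,0.4],[0.2,0,0.4],[0.2,0,0.4],[0.2,0,0.4],[0.2,0,0],[0.2,0,-1],[0.2,0,-2.5],[0.2,0,-4]], twist=[-1,-1,-1,-1,-1,-1,-1,-1,-1,-1], jaw=[5,2,2,2,2,2,2,2,2,2])

```text
t: 9.0
tool_pos: [0.4558, -0.0859, 0.0743]
eef_rot: [[-0.927, 0.375, -0.002], [0.375, 0.927, 0.0], [0.001, -0.0, -1.0]]
contact_force: [0.5, -0.2, -3.3]
finger_gap: 0.0253
finger_force: 59.2
```

```bash
python3 -c "
from h import *
plan(.489,-.377,.08,158)
plan(.489,-.377,.032,158)"
```

```text
pos [ 0.4558 -0.0859  0.0743] yaw 157.9 q6 4.0 -> lin [-14.01, -25.73, -0.58] twist -0.1 endyaw 158
pos [ 0.4558 -0.0859  0.0743] yaw 157.9 q6 4.0 -> lin [-14.02, -25.73, 4.22] twist -0.1 endyaw 158
```

Request:
play_rows(linear=[[-1,-1.8,-0.5],[-2.5,-4.6,-0.5],[-4.2,-7.7,-0.5],[-6,-11,-0.5],[-7.8,-14.3,-0.5],[-9.6,-17.6,-0.5],[-11.2,-20.6,-0.5],[-12.6,-23.1,-0.5],[-13.6,-25,-0.5],[-14,-25.7,-0.5]], twist=[0,0,0,0,0,0,0,0,0,0], jaw=[2,2,2,2,2,2,2,2,2,2])

```text
t: 10.0
tool_pos: [0.4896, -0.3792, 0.0789]
eef_rot: [[-0.926, 0.377, -0.0], [0.377, 0.926, -0.001], [-0.0, -0.001, -1.0]]
contact_force: [-0.1, 0.3, -4.7]
finger_gap: 0.0248
finger_force: 59.7
```

Request:
play_rows(linear=[[0,0,0.5],[0,0,1.5],[0,0,2.7],[0,0,3.7],[0,0,4.2],[0,0,4.5],[0,0,4.6],[0,0,4.6]], twist=[0,0,0,0,0,0,0,0], jaw=[2,2,2,2,2,2,2,2])

```text
t: 10.8
tool_pos: [0.4891, -0.3753, 0.0342]
eef_rot: [[-0.927, 0.375, -0.001], [0.375, 0.927, 0.001], [0.002, 0.001, -1.0]]
contact_force: [-4.6, 4.5, 7.1]
finger_gap: 0.025
finger_force: 61.0
```

```bash
python3 -c "
from h import *
plan(.489,-.377,.033,158)"
```

```text
pos [ 0.4891 -0.3753  0.0342] yaw 158.0 q6 -21.0 -> lin [-0.06, -0.16, 0.12] twist -0.0 endyaw 158
```

Request:
play_rows(linear=[[0,0,0],[0,0,0],[0,0,0],[0,0,-2],[0,0,-6],[0,0,-10],[0,0,-13],[0,0,-13]], twist=[0,0,0,0,0,0,0,0], jaw=[4.5,4.5,4.5,4.5,4.5,4.5,4.5,4.5])

```text
t: 11.6
tool_pos: [0.4927, -0.3795, 0.1687]
eef_rot: [[-0.927, 0.375, 0.008], [0.375, 0.927, -0.007], [-0.01, -0.004, -1.0]]
contact_force: [0.8, 0.1, 0.4]
finger_gap: 0.0452
finger_force: 0.0
```

```bash
python3 -c "
from h import *
plan(.45,-.2,.165,180)
plan(.62,-.132,.165,-152)
im=save('top','pics/t4.png')
im=save('side','pics/s4.png')
cv2.imwrite('pics/g4.png',cv2.resize(im[140:270,300:470],None,fx=4,fy=4,interpolation=cv2.INTER_CUBIC)[:,:,::-1])"
```

```text
pos [ 0.4927 -0.3795  0.1687] yaw 158.0 q6 -21.0 -> lin [10.7, 15.04, 0.2] twist -22.0 endyaw 180
pos [ 0.4927 -0.3795  0.1687] yaw 158.0 q6 -21.0 -> lin [-2.51, 27.72, 0.28] twist -50.0 endyaw -152
```

View pics/g4.png

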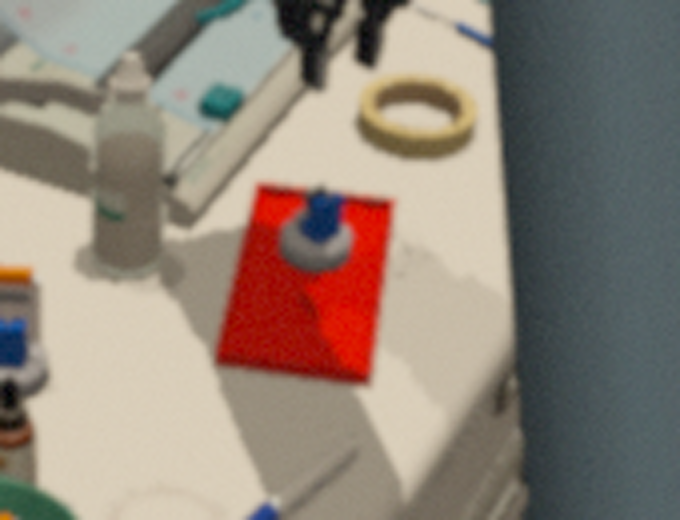

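The weak clip stands upright in the red tray (crop, about (318,235)). On to clip P2.

Request:
play_rows(linear=[[3,3.5,0],[6,7.5,0],[8.5,11,0],[9,14.5,0],[8,18.5,0],[5.5,22,0],[2,25,0],[-1,27,0],[-2.5,27.7,0],[-2.5,27.7,2]], twist=[-6,-12,-18,-24,-30,-36,-42,-47,-50,-50], jaw=[4,4,4,4,4,4,4,4,4,4])

```text
t: 12.7
tool_pos: [0.6204, -0.1291, 0.1427]
eef_rot: [[-0.882, -0.471, 0.004], [-0.471, 0.882, -0.001], [-0.003, -0.003, -1.0]]
contact_force: [1.1, -0.5, 0.2]
finger_gap: 0.0395
finger_force: 0.0
```

```bash
python3 -c "
from h import *
plan(.62,-.132,.075,-152)"
```

```text
pos [ 0.6204 -0.1291  0.1427] yaw -151.9 q6 -46.0 -> lin [0.19, -0.22, 6.77] twist 0.1 endyaw -152
```

Request:
play_rows(linear=[[0.1,-0.1,1],[0.1,-0.1,2.5],[0.1,-0.1,4],[0.1,-0.1,5.5],[0.1,-0.1,6.4],[0.1,-0.1,6.7],[0.1,-0.1,6.7],[0.1,-0.1,6.7]], twist=[0,0,0,0,0,0,0,0], jaw=[4,4,4,4,4,4,4,4])

```text
t: 13.5
tool_pos: [0.6168, -0.131, 0.0764]
eef_rot: [[-0.883, -0.469, 0.001], [-0.469, 0.883, -0.0], [-0.001, -0.001, -1.0]]
contact_force: [-0.2, -0.2, 0.8]
finger_gap: 0.0399
finger_force: 0.0
```

```bash
python3 -c "
from h import *
plan(.62,-.132,.075,-152)"
```

```text
pos [ 0.6168 -0.131   0.0764] yaw -152.1 q6 -46.0 -> lin [-0.23, -0.24, 0.14] twist -0.1 endyaw -152
```

Request:
play_rows(linear=[[-0.2,-0.2,0.1],[-0.2,-0.2,0.1],[-0.2,-0.2,0.1],[-0.2,-0.2,0.1],[-0.2,-0.2,0.1],[-0.2,-0.2,0],[-0.2,-0.2,-0.4],[-0.2,-0.2,-1],[-0.2,-0.2,-1.8],[-0.2,-0.2,-2.6]], twist=[0,0,0,0,0,0,0,0,0,0], jaw=[4,0.6,0.6,0.6,0.6,0.6,0.6,0.6,0.6,0.6])

```text
t: 14.5
tool_pos: [0.6191, -0.1315, 0.1025]
eef_rot: [[-0.883, -0.469, -0.0], [-0.469, 0.883, 0.0], [0.0, 0.0, -1.0]]
contact_force: [0.3, 0.1, -4.1]
finger_gap: 0.0084
finger_force: 58.4
```

Request:
play_rows(linear=[[0,0,-0.8],[0,0,-1.6],[0,0,-2.4],[0,0,-3.2],[0,0,-4],[0,0,-4.8],[0,0,-5.4],[0,0,-5.8],[0,0,-6],[0,0,-6]], twist=[0,0,0,0,0,0,0,0,0,0], jaw=[0.6,0.6,0.6,0.6,0.6,0.6,0.6,0.6,0.6,0.6])

```text
t: 15.5
tool_pos: [0.6193, -0.1316, 0.1621]
eef_rot: [[-0.883, -0.469, 0.0], [-0.469, 0.883, -0.0], [-0.0, -0.0, -1.0]]
contact_force: [0.3, 0.2, -4.4]
finger_gap: 0.0091
finger_force: 58.4
```

```bash
python3 -c "
from h import *
plan(.50,.059,.165,-152); plan(.57,.23,.2,-152);plan(.47,.233,.2,-152)"
```

```text
pos [ 0.6193 -0.1316  0.1621] yaw -152.0 q6 -46.0 -> lin [1.6, 22.43, -0.3] twist -0.0 endyaw -152
pos [ 0.6193 -0.1316  0.1621] yaw -152.0 q6 -46.0 -> lin [-12.6, 34.25, -3.8] twist -0.0 endyaw -152
pos [ 0.6193 -0.1316  0.1621] yaw -152.0 q6 -46.0 -> lin [-3.91, 39.21, -3.8] twist -0.0 endyaw -152
```

Clip P2 is sound: it carries 4.4 N. I'll carry it to the steel tray smoothly.

Request:
play_rows(linear=[[0,0.5,-0.5],[-0.1,1.5,-1.3],[-0.3,3.1,-2.2],[-0.5,5.3,-3],[-0.7,7.9,-3.6],[-1,10.7,-3.9],[-1.3,13.5,-4],[-1.5,16.3,-4],[-1.8,19.1,-4],[-2,21.9,-4]], twist=[0,0,0,0,0,0,0,0,0,0], jaw=[0.6,0.6,0.6,0.6,0.6,0.6,0.6,0.6,0.6,0.6])

```text
t: 16.5
tool_pos: [0.5327, 0.0739, 0.2029]
eef_rot: [[-0.883, -0.47, 0.001], [-0.47, 0.883, 0.001], [-0.001, 0.0, -1.0]]
contact_force: [0.2, 0.3, -4.2]
finger_gap: 0.009
finger_force: 58.4
```

Request:
play_rows(linear=[[-0.3,2.8,0],[-0.6,5.6,0],[-0.8,8.4,0],[-1,11,0],[-1.2,13.2,0],[-1.4,14.8,0],[-1.5,15.8,0],[-1.6,16.4,0],[-1.6,16.7,0],[-1.6,16.7,0]], twist=[0,0,0,0,0,0,0,0,0,0], jaw=[0.6,0.6,0.6,0.6,0.6,0.6,0.6,0.6,0.6,0.6])

```text
t: 17.5
tool_pos: [0.4699, 0.2262, 0.202]
eef_rot: [[-0.883, -0.469, 0.0], [-0.469, 0.883, -0.0], [-0.0, -0.0, -1.0]]
contact_force: [-0.1, -0.0, -4.0]
finger_gap: 0.0088
finger_force: 58.4
```

```bash
python3 -c "
from h import *
plan(.47,.227,.08,-152)
a=save('top','pics/t5.png')[150:270,150:300];b=save('side','pics/s5.png')[200:320,150:300]
cv2.imwrite('pics/g5.png',cv2.resize(b,None,fx=4,fy=4,interpolation=cv2.INTER_CUBIC)[:,:,::-1])"
```

```text
pos [0.4699 0.2262 0.202 ] yaw -152.0 q6 -9.0 -> lin [-0.04, 0.07, 12.2] twist -0.0 endyaw -152
```

View pics/g5.png

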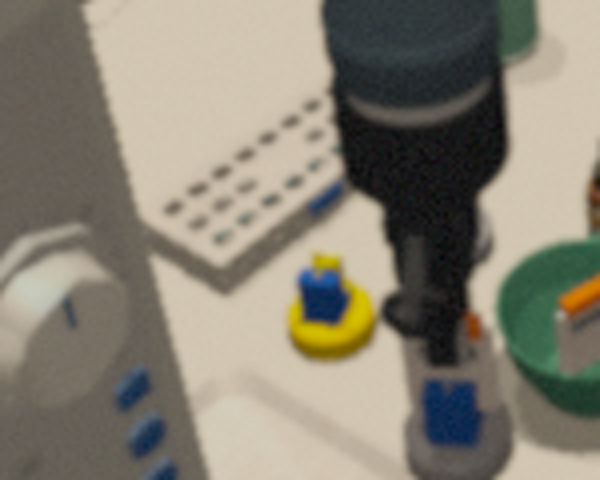

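The clip hangs upright under the gripper. Lowering it into the tray.

Request:
play_rows(linear=[[0,0,0.6],[0,0,1.8],[0,0,3.6],[0,0,5.6],[0,0,7.6],[0,0,9.4],[0,0,10.8],[0,0,11.7],[0,0,12.1],[0,0,12.2]], twist=[0,0,0,0,0,0,0,0,0,0], jaw=[0.6,0.6,0.6,0.6,0.6,0.6,0.6,0.6,0.6,0.6])

```text
t: 18.6
tool_pos: [0.4698, 0.226, 0.0793]
eef_rot: [[-0.883, -0.469, -0.001], [-0.469, 0.883, -0.0], [0.001, 0.0, -1.0]]
contact_force: [0.5, 0.0, -5.1]
finger_gap: 0.0089
finger_force: 58.4
```

Request:
play_rows(linear=[[0,0,0.1],[0,0,0.2],[0,0,0.2]], twist=[0,0,0], jaw=[0.6,0.6,0.6])

```text
t: 18.9
tool_pos: [0.4705, 0.2264, 0.0783]
eef_rot: [[-0.883, -0.469, 0.001], [-0.469, 0.883, 0.0], [-0.001, -0.0, -1.0]]
contact_force: [-0.5, -0.2, -5.0]
finger_gap: 0.0089
finger_force: 58.4
```

Request:
play_rows(linear=[[0,0,0.1],[0,0,0.1],[0,0,0.1]], twist=[0,0,0], jaw=[0.6,0.6,0.6])

```text
t: 19.2
tool_pos: [0.4706, 0.2263, 0.0773]
eef_rot: [[-0.883, -0.469, 0.001], [-0.469, 0.883, 0.0], [-0.001, -0.001, -1.0]]
contact_force: [-0.3, -1.0, -2.4]
finger_gap: 0.0089
finger_force: 58.8
```

Request:
play_rows(linear=[[0,0,0],[0,0,0],[0,0,0],[0,0,-1],[0,0,-3],[0,0,-6],[0,0,-9],[0,0,-11],[0,0,-11]], twist=[0,0,0,0,0,0,0,0,0], jaw=[3.5,3.5,3.5,3.5,3.5,3.5,3.5,3.5,3.5])

```text
t: 20.1
tool_pos: [0.4725, 0.2271, 0.1909]
eef_rot: [[-0.883, -0.469, 0.007], [-0.469, 0.883, 0.002], [-0.007, -0.001, -1.0]]
contact_force: [0.6, 0.7, 0.3]
finger_gap: 0.0351
finger_force: 0.0
```

```bash
python3 -c "
from h import *
plan(.648,.017,.15,-82)
b=save('side','pics/s6.png')[220:340,180:330]
cv2.imwrite('pics/g6.png',cv2.resize(b,None,fx=4,fy=4,interpolation=cv2.INTER_CUBIC)[:,:,::-1])"
```

```text
pos [0.4725 0.2271 0.1909] yaw -152.0 q6 -9.0 -> lin [-5.62, -26.78, 4.17] twist -70.0 endyaw -82
```

View pics/g6.png

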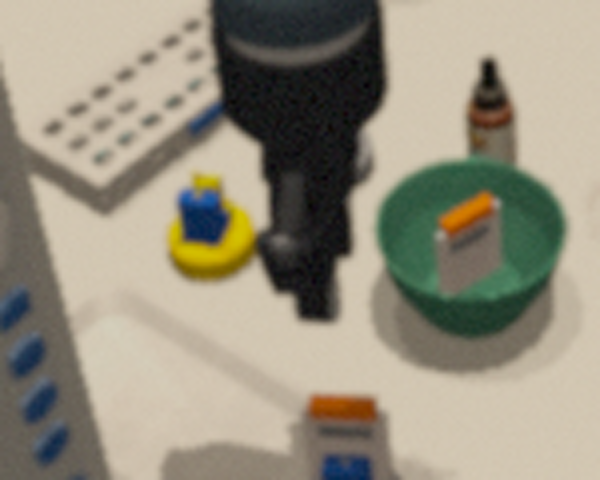

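Clip P2 was released upright in the steel tray, its card at crop (343,425). On to P1.

Request:
play_rows(linear=[[-0.5,-2.5,0],[-1.3,-6,0],[-2.2,-10.5,0],[-3.2,-15,0],[-4.1,-19.5,0],[-4.9,-23,0],[-5.4,-25.5,0],[-5.6,-26.8,1],[-5.6,-26.8,2.5],[-5.6,-26.8,4]], twist=[-7,-15,-23,-31,-39,-47,-55,-63,-70,-70], jaw=[4,4,4,4,4,4,4,4,4,4])

```text
t: 21.15
tool_pos: [0.6448, 0.015, 0.1448]
eef_rot: [[0.139, -0.99, -0.002], [-0.99, -0.139, 0.0], [-0.0, 0.002, -1.0]]
contact_force: [0.0, -0.1, 1.1]
finger_gap: 0.0401
finger_force: 0.0
```

```bash
python3 -c "
from h import *
plan(.648,.017,.0755,-82)"
```

```text
pos [0.6448 0.015  0.1448] yaw -82.0 q6 -102.0 -> lin [-0.15, -0.36, 6.93] twist 0.0 endyaw -82
```

Request:
play_rows(linear=[[-0.1,-0.2,1],[-0.1,-0.2,2.5],[-0.1,-0.2,4],[-0.1,-0.2,5.5],[-0.1,-0.2,6.5],[-0.1,-0.2,6.9],[-0.1,-0.2,6.9],[-0.1,-0.2,6.9]], twist=[0,0,0,0,0,0,0,0], jaw=[4,4,4,4,4,4,4,4])

```text
t: 21.95
tool_pos: [0.6475, 0.0171, 0.0785]
eef_rot: [[0.138, -0.99, 0.001], [-0.99, -0.138, -0.0], [0.0, -0.001, -1.0]]
contact_force: [0.1, 0.1, -0.6]
finger_gap: 0.0401
finger_force: 0.0
```

```bash
python3 -c "
from h import *
plan(.648,.017,.0755,-82)"
```

```text
pos [0.6475 0.0171 0.0785] yaw -82.0 q6 -102.0 -> lin [0.01, -0.05, 0.3] twist -0.0 endyaw -82
```

Request:
play_rows(linear=[[0,-0.1,0.3],[0,-0.1,0.3],[0,-0.1,0.3],[0,-0.1,0.3],[0,-0.1,0.3],[0,-0.1,0.2],[0,-0.1,-0.2],[0,-0.1,-0.8],[0,-0.1,-1.6],[0,-0.1,-2.4]], twist=[0,0,0,0,0,0,0,0,0,0], jaw=[4,0.6,0.6,0.6,0.6,0.6,0.6,0.6,0.6,0.6])

```text
t: 22.95
tool_pos: [0.6478, 0.0172, 0.1024]
eef_rot: [[0.138, -0.99, -0.0], [-0.99, -0.138, -0.0], [0.0, 0.0, -1.0]]
contact_force: [0.7, 0.5, -4.5]
finger_gap: 0.0088
finger_force: 58.6
```

Request:
play_rows(linear=[[0,0,-0.8],[0,0,-1.6],[0,0,-2.4],[0,0,-3.2],[0,0,-4],[0,0,-4.8],[0,0,-5.4],[0,0,-5.8],[0,0,-6],[0,0,-6]], twist=[0,0,0,0,0,0,0,0,0,0], jaw=[0.6,0.6,0.6,0.6,0.6,0.6,0.6,0.6,0.6,0.6])

```text
t: 23.95
tool_pos: [0.6481, 0.0171, 0.162]
eef_rot: [[0.138, -0.99, 0.0], [-0.99, -0.138, -0.0], [0.0, -0.0, -1.0]]
contact_force: [-0.3, 0.8, -5.7]
finger_gap: 0.0089
finger_force: 58.6
```

```bash
python3 -c "
from h import *
plan(.50,.059,.165,-112); plan(.50,.059,.165,-82); plan(.59,.228,.165,-82)"
```

```text
pos [0.6481 0.0171 0.162 ] yaw -82.0 q6 -102.0 -> lin [-6.19, 14.09, -0.3] twist 30.0 endyaw -112
pos [0.6481 0.0171 0.162 ] yaw -82.0 q6 -102.0 -> lin [-6.19, 14.09, -0.3] twist -0.0 endyaw -82
pos [0.6481 0.0171 0.162 ] yaw -82.0 q6 -102.0 -> lin [-21.69, 2.84, -0.3] twist -0.0 endyaw -82
```

Clip P1 is sound as well (5 N). Carrying it gently to the steel tray.

Request:
play_rows(linear=[[-0.3,0,0],[-1,0.1,0],[-2.2,0.3,-0.3],[-3.8,0.5,-0.5],[-5.8,0.8,-0.5],[-8,1.1,-0.5],[-10.2,1.4,-0.5],[-12.4,1.6,-0.5],[-14.5,1.9,-0.5],[-16.5,2.2,-0.5]], twist=[0,0,0,0,0,0,0,0,0,0], jaw=[0.6,0.6,0.6,0.6,0.6,0.6,0.6,0.6,0.6,0.6])

```text
t: 24.95
tool_pos: [0.6024, 0.18, 0.1672]
eef_rot: [[0.14, -0.99, 0.0], [-0.99, -0.14, 0.001], [-0.001, -0.0, -1.0]]
contact_force: [0.0, 0.2, -4.3]
finger_gap: 0.0086
finger_force: 58.6
```

Request:
play_rows(linear=[[-1.7,0.2,0],[-3,0.4,0],[-4,0.5,0],[-4.6,0.6,0],[-5,0.6,0],[-5.2,0.6,0],[-5.2,0.6,0]], twist=[0,0,0,0,0,0,0], jaw=[0.6,0.6,0.6,0.6,0.6,0.6,0.6])

```text
t: 25.65
tool_pos: [0.5904, 0.2279, 0.1668]
eef_rot: [[0.138, -0.99, 0.0], [-0.99, -0.138, -0.0], [0.0, -0.0, -1.0]]
contact_force: [-0.7, -0.9, -4.9]
finger_gap: 0.0087
finger_force: 58.6
```

```bash
python3 -c "
from h import *
plan(.59,.228,.0785,-82)
b=save('side','pics/s7.png')[200:340,130:305]
cv2.imwrite('pics/g7.png',cv2.resize(b,None,fx=4,fy=4,interpolation=cv2.INTER_CUBIC)[:,:,::-1])"
```

```text
pos [0.5904 0.2279 0.1668] yaw -82.1 q6 -83.0 -> lin [-0.02, 0.04, 8.83] twist -0.1 endyaw -82
```

View pics/g7.png

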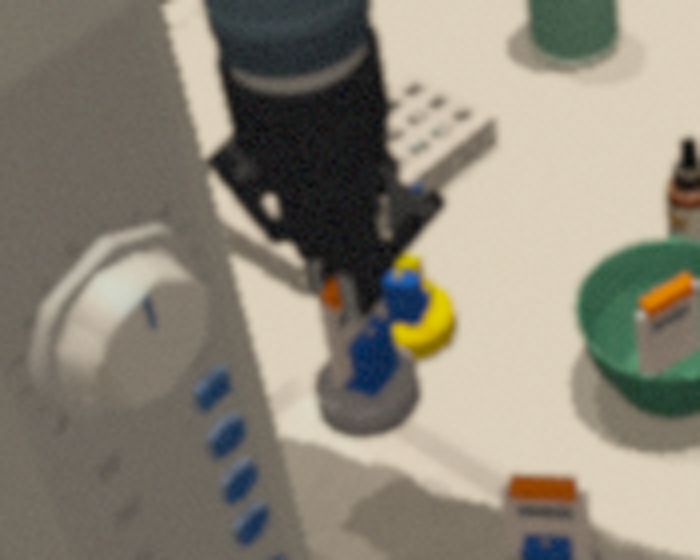

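The clip hangs upright over the tray (crop, about (365,370)). Lowering it.

Request:
play_rows(linear=[[0,0,0.5],[0,0,1.6],[0,0,3],[0,0,4.6],[0,0,6.2],[0,0,7.5],[0,0,8.3],[0,0,8.7],[0,0,8.9],[0,0,8.9]], twist=[0,0,0,0,0,0,0,0,0,0], jaw=[0.6,0.6,0.6,0.6,0.6,0.6,0.6,0.6,0.6,0.6])

```text
t: 26.7
tool_pos: [0.5906, 0.2283, 0.0781]
eef_rot: [[0.138, -0.99, 0.001], [-0.99, -0.138, 0.0], [-0.0, -0.001, -1.0]]
contact_force: [-0.2, 0.9, -5.4]
finger_gap: 0.0084
finger_force: 58.6
```

Request:
play_rows(linear=[[0,0,0],[0,0,0.1],[0,0,0.1]], twist=[0,0,0], jaw=[0.6,0.6,0.6])

```text
t: 27.0
tool_pos: [0.5907, 0.2283, 0.0774]
eef_rot: [[0.138, -0.99, 0.001], [-0.99, -0.138, 0.0], [-0.0, -0.001, -1.0]]
contact_force: [1.0, 0.1, -4.7]
finger_gap: 0.0091
finger_force: 58.7
```

Request:
play_rows(linear=[[0,0,0.1],[0,0,0.1],[0,0,0.1]], twist=[0,0,0], jaw=[0.6,0.6,0.6])

```text
t: 27.3
tool_pos: [0.5914, 0.2285, 0.0771]
eef_rot: [[0.138, -0.99, 0.003], [-0.99, -0.138, 0.001], [-0.0, -0.003, -1.0]]
contact_force: [-0.0, 0.6, 1.7]
finger_gap: 0.0088
finger_force: 59.6
```

Request:
play_rows(linear=[[0,0,0],[0,0,0],[0,0,0],[0,0,-1],[0,0,-3],[0,0,-6],[0,0,-9],[0,0,-12],[0,0,-12]], twist=[0,0,0,0,0,0,0,0,0], jaw=[3.5,3.5,3.5,3.5,3.5,3.5,3.5,3.5,3.5])

```text
t: 28.2
tool_pos: [0.5931, 0.229, 0.2019]
eef_rot: [[0.138, -0.99, 0.009], [-0.99, -0.138, 0.002], [-0.001, -0.009, -1.0]]
contact_force: [0.1, 0.8, 0.6]
finger_gap: 0.0352
finger_force: 0.0
```

Request:
play_rows(linear=[[0,4,0],[0,8,0],[3,11,0],[7,12,0],[11,12,0],[15,12,0],[18,12,0],[20,12,0],[20,12,0],[20,12,0]], twist=[0,0,0,0,0,0,0,0,0,0], jaw=[3.5,3.5,3.5,3.5,3.5,3.5,3.5,3.5,3.5,3.5])

```text
t: 29.2
tool_pos: [0.4988, 0.0136, 0.1957]
eef_rot: [[0.138, -0.99, -0.001], [-0.99, -0.138, 0.001], [-0.001, 0.0, -1.0]]
contact_force: [-0.4, 1.0, -0.5]
finger_gap: 0.0347
finger_force: 0.0
```

```bash
python3 -c "
from h import *
a=save('top','pics/t8.png')[140:280,150:310];b=save('side','pics/s8.png')[220:360,160:320]
cv2.imwrite('pics/g8.png',cv2.resize(np.hstack([a,b]),None,fx=2.5,fy=2.5,interpolation=cv2.INTER_CUBIC)[:,:,::-1])
for n in('top','side'):
    hsv=cv2.cvtColor(np.load(f'pics/{n}8.npy'.replace('top','t').replace('side','s')),cv2.COLOR_RGB2HSV)
    m=cv2.inRange(hsv,(4,110,90),(19,255,255)); k,l,st,c=cv2.connectedComponentsWithStats(m)
    for i in range(1,k):
        if st[i,4]>20: print(n,c[i].round(1),onz(n,*c[i],.096)[:2].round(3))
"
```

```text
side [404.5 163.2] [ 0.47  -0.497]
side [302.2 248.3] [0.529 0.002]
side [296.5 273.3] [0.493 0.079]
side [221.7 298.3] [0.591 0.228]
side [265.3 321.7] [0.471 0.227]
```

View pics/g8.png

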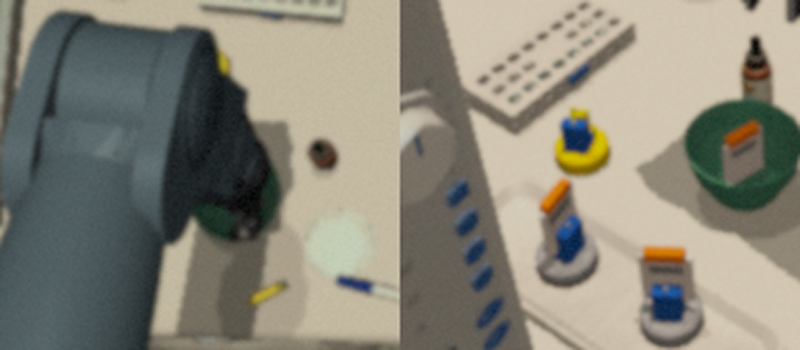

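Both sound clips stand upright in the steel tray (bars at (0.591, 0.228) and (0.471, 0.227)). The loose card sits in the bowl, and the weak clip stands in the red tray. I'm handing in.

```bash
python3 -c "
from station import manip
print(manip.hand_in())"
```

```text
the job is handed in; nothing more can be done
None
```

I handed the job in at about 29 s: two clips held their cards and stand upright in the steel tray, and the third let its card slide out, so that card is in the green bowl and the clip is upright in the red tray; I have no verdict back.

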